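# Lock a microscope stage ring with the matching pin spanner

## Task

The aluminium ring sunk in the round opening of the microscope stage unit is unlocked. Take the pin spanner whose two pins match the ring's two holes, seat it with both pins fully in the holes, and turn the ring clockwise (seen from above) until its holes line up with the two white index lines on the black stage plate. Then let go and leave the spanner standing upright in the ring; leave the other spanner and the small items on the bench where they are.

Things in the scene. Friction and masses are not known exactly. Their poses are not given: they have to be found in the camera images.
- spanner_wide: Larger steel pin spanner; fits the ring. Bar 112 (x) x 28 (y) x 12 mm, two 8 mm round pins at x = +-48 mm, 10 mm long below the bar; upright grip block 40 (x) x 20 (y) mm in the middle, 12 to 72 mm above the origin. Origin: middle of bar's underside, z up. 0.15-0.31 kg. Starts upright on a white rest 150 x 70 x 30 mm, bar on its top, pins hanging in its 118 x 16 mm slot, 16 deep, lifts out.
- spanner_narrow: Smaller steel pin spanner: bar only 72 mm long, pins at x = +-28 mm, so it does not fit the ring. Otherwise as the larger: same axes, origin, grip block and kind of rest. One rest is nearer the robot, one farther; either may hold either spanner. To be left where it is.
- ring_mid (a point): Centre of the ring's top face, 49 mm above the bench; turns with the ring, x along the line of the two holes, z up. Aluminium ring, 12 mm thick, 60 mm bore, 8 mm below the black top plate (240 x 220 mm, top 57 mm above the bench), seen through its 132 mm round opening. Fully seated, the spanner's bar lies flat on the ring, its origin at this point, its x along this x (either way round).
- hole_a (a point): Mouth of one of the two holes in the ring: 20 mm in diameter, right through the 12 mm ring, 48 mm from the ring's centre. The pins have 6 mm of play all round, so the spanner turns about 0.13 rad before the ring follows.
- hole_b (a point): Mouth of the other hole, the same, opposite the first.
- ring (a joint): Ring angle (rad). 0 = locked, at a stop; the holes then line up with the two white index lines (22 mm long) on the black plate either side of the opening. Starts 0.6 to 0.95, that is turned anticlockwise seen from above (positive); clockwise brings it to 0. Turns stiffly (about 0.06 N m), stays where left, and turns with the spanner only after its play.
- objective: Bystander: a steel microscope objective standing on the bench, 32 mm in diameter and 46 mm high; origin at the centre of its foot.
- eyepiece: Bystander: a black eyepiece standing on the bench, 36 mm in diameter and 45 mm high; origin at the centre of its foot.
- dish: Bystander: a clear closed culture dish lying on the bench, 60 mm in diameter and 14 mm high; origin at the centre of its underside.

How it is judged (in metres and radians):
On the way, in this order (a step that is already met when the one before it is completed fails the run):
1. both pins of the larger spanner are fully in the ring's holes, the ring not yet turned home (horizontal distance between spanner_wide and ring_mid below 0.012 m and z of spanner_wide in the frame of ring_mid below 0.004 m and angle between the x axis of spanner_wide and the x axis of ring_mid, either way round below 0.25 rad and angle between spanner_wide's own z axis and vertical below 0.17 rad and value of joint ring above 0.35 rad), for 0.2 s.
2. the ring is turned home with the spanner still in its holes (horizontal distance between spanner_wide and ring_mid below 0.012 m and z of spanner_wide in the frame of ring_mid below 0.006 m and value of joint ring below 0.17 rad), for 0.2 s.
At the end, for the whole second after the job is handed in: Ring within 0.17 rad of locked; the larger spanner released and still in it, origin within 12 mm sideways of the ring's centre and less than 4 mm above its top (both pins in), upright within 0.17 rad; smaller spanner, objective, eyepiece and dish within 30 mm of their starts (value of joint ring below 0.17 rad and horizontal distance between spanner_wide and ring_mid below 0.012 m and z of spanner_wide in the frame of ring_mid below 0.004 m and angle between spanner_wide's own z axis and vertical below 0.17 rad and linear speed of spanner_wide below 0.02 m/s and distance of each of spanner_narrow, objective, eyepiece, dish from where it was at the start of the episode below 0.03 m); the robot touches nothing.
It fails at once if the smaller spanner or a bystander is moved by 30 mm or more (distance of any of spanner_narrow, objective, eyepiece, dish from where it was at the start of the episode above 0.03 m).
It also fails if it takes over 45 s, if anything falls off the work surface, if the arm or the gripper's body presses on something with over 40 N, if the wrist force passes 120 N, or if a joint passes its speed limit or range.

## Robot

A 7-joint arm with a two-finger parallel gripper is mounted at the origin on the work surface. World frame = base frame: x ahead of the robot, y to its left, z up, the work surface at z = 0. Lengths are in mm, angles in rad, forces in N, time in s.
With the tool pointing down it reaches from about 400 to 875 mm from the base axis. Payload 4.4 kg.
Tool frame: the origin (TCP) lies at the very end of the fingers, on their centre line; the grasp point (between the pads) lies 19 mm behind it (ctrl.grip_depth is the distance from the TCP to the grasp point, in mm); z points along the fingers, x is the direction in which the jaws open and shut, and the axes are right-handed (so a half turn about z gives the same grasp; the last joint's range is limited). The gripper opens to 85 mm and grips with 20 to 120 N. Pads are 22 mm wide; open, the fingers measure 114 mm over their backs; the gripper's body (76 mm by 85 mm) begins 54 mm behind the grasp point. The pads swing forward as they close: fully open they stand 13 mm farther back than shut.
Start: joints at [-1.394, 0.628, 0.038, 1.517, -0.027, 0.996, -0.02], TCP at [156.249, 630.955, 231.313] pointing down, gripper open.
Joint ranges: [-3.06, 3.06], [-0.37, 2.12], [-1.25, 1.32], [0.18, 2.47], [-1.1, 4.24], [0.23, 1.98], [-2.94, 2.94]. Speed limits (rad/s): [2.57, 2.57, 3.14, 3.14, 3.14, 3.14, 3.14].

## Interface

Orientations are given as [roll, pitch, yaw] about the fixed x, y, z axes, in that order (R = Rz(yaw) Ry(pitch) Rx(roll)).
In Python, from cell import ctrl gives the robot as it stands.
- The arm moves only by the shell command python3 -m creep 'ROWS'. ROWS is JSON, a list of rows, each an object with "hand": the opening, from 0 (shut) to 1 (fully open); "travel": the shift along the tool's x, y, z in cm, a list of three; "angular": the turn, a rotation vector about the tool's x, y, z in degrees, a list of three. In form: [{"hand": hand, "travel": [tx, ty, tz], "angular": [rx, ry, rz]}, ...]. A call has 1 to 20 rows; each row is the pose to reach, as a shift and turn from the pose measured when the call began, along the tool's axes at that moment; what a row does not reach only later rows make up. A row lasts 1/10 s, in which the tool goes at most 50 mm and 8.59 degrees, less where a joint would pass 70% of its speed; a pose out of reach is approached as far as the arm can. A call with a gripper value outside its range is refused whole. The fingers move at their own pace and stop on an object; the grip force is fixed at half the most. Time passes only in rows, so rows that repeat a pose let the fingers close. It gives the time, the measured TCP pose, the force and the opening at its end, in the units of the state.
- ctrl.read_state(): the state, without advancing time (a new reading comes with each control period).
- ctrl.get_image(name): name is "side" or "top"; returns a dict with "frame" (400x640x3 uint8, red, green, blue), "fx", "fy", "cx", "cy" (pixels), "origin" and "orientation" of the camera in the world. Camera axes: x right, y down, z forward; pixel columns grow to the right and rows downward; lengths in mm; the calibration is good to about 2 mm. A picture is of the moment at which its call begins. There is no depth.
- ctrl.finish_job(): hands the job in, once; it reports no verdict.
Trained networks look in the newest picture that a camera, given by its name, has taken for a name from the list of things; names that differ only in an ending like _2 or _b are one class to them, and where a whole thing is asked for, a point or a joint stands for the part that bears it (a point fixed in the world has none). Each returns a list of dicts, best first, with "confidence" (0 to 1); they miss things now and then, are a little off and sometimes report something else, mostly with a low value. They report only what shows in the picture. A call takes as long as a camera call.
- ctrl.regions_of(camera, thing): "region" (400x640 bool, what is visible of it).
- ctrl.spot_point(camera, thing): "at" ([x, y, z] in mm, in world coordinates, good to about 4 mm: a listed point, or the origin of a listed thing).
The state is a dict: "clock": time; "qpos": joint angles; "qd": joint speeds; "tau": joint torques, N m; "eef_pos": TCP position; "tool_rot": TCP orientation; "force": force on the tool from outside, world axes, zero at the start; "torque": the same for the moment, N m; "width": finger opening in mm.
Only numpy, scipy, OpenCV 4.12 (cv2) and the standard library are available. Lean on these libraries where they do the work, as an engineer would, in place of code of your own. Each camera call takes 0.05 s, during which the arm holds its last target. There are 200 camera calls.

## Working session

There is one attempt and no reset: what is moved stays moved. The work goes in short steps, Python scripts to look and compute and a shell command to move; the robot and the scene stay as the last step left them, time stands still between calls to the robot, and variables do not carry over. Pictures are saved under pics/ and viewed, about 8 in all and at most 12, crops included, and the job is handed in when it is done.

```bash
mkdir -p pics; ls
cat > h.py <<'E'
import numpy as np, cv2
from scipy.spatial.transform import Rotation as R
from cell import ctrl
def cam(n):
    d=ctrl.get_image(n); o=np.array(d["orientation"],float)
    M=R.from_euler('xyz',o).as_matrix() if o.size==3 else (o if o.shape==(3,3) else R.from_quat(o).as_matrix())
    return d,M,np.array(d["origin"],float)
def ray(c,u,v,z):
    d,M,o=c; r=M@np.array([(u-d["cx"])/d["fx"],(v-d["cy"])/d["fy"],1]); return o+r*(z-o[2])/r[2]
def proj(c,p):
    d,M,o=c; q=M.T@(np.array(p,float)-o); return d["fx"]*q[0]/q[2]+d["cx"],d["fy"]*q[1]/q[2]+d["cy"]
E
python3 - <<'E'
from h import *
s=ctrl.read_state(); print({k:np.round(s[k],3).tolist() for k in s})
for n in("top","side"):
    c=cam(n); d=c[0]; print(n,d["origin"],d["orientation"],d["fx"],d["cx"],d["cy"]); cv2.imwrite(f"pics/{n}0.png",d["frame"][:,:,::-1])
    for t in("spanner_wide","spanner_narrow","ring_mid","hole_a","hole_b","objective","eyepiece","dish"):
        print(t,[(np.round(x["at"]).tolist(),round(x["confidence"],2)) for x in ctrl.spot_point(n,t)][:3])
E
```

```text
pics
{'clock': 0.0, 'qpos': [-1.394, 0.629, 0.038, 1.518, -0.027, 0.996, -0.02], 'qd': [0.001, -0.0, -0.0, -0.0, 0.001, 0.0, -0.0], 'tau': [-0.001, -56.339, 1.225, -19.344, 0.011, 0.011, -0.0], 'eef_pos': [156.093, 630.317, 230.384], 'tool_rot': [3.142, 0.002, 1.328], 'force': [0.002, -0.187, 0.512], 'torque': [0.021, 0.025, -0.018], 'width': 85.709}
top [ 511.74406974  -82.34455328 1057.950047  ] [-3.03867115 -0.00967357 -1.57534491] 434.3580691538969 315.69044896858975 197.7171934714668
spanner_wide [([649.0, -220.0, 26.0], 0.59)]
spanner_narrow [([433.0, -130.0, 34.0], 0.91)]
ring_mid [([591.0, 166.0, 48.0], 0.65)]
hole_a [([634.0, 187.0, 48.0], 0.85), ([547.0, 145.0, 47.0], 0.56)]
hole_b [([634.0, 187.0, 48.0], 0.85), ([547.0, 145.0, 47.0], 0.56)]
objective [([401.0, 18.0, -1.0], 0.62)]
eyepiece [([768.0, -10.0, 3.0], 0.54), ([634.0, 190.0, 48.0], 0.25)]
dish [([482.0, -424.0, -0.0], 0.7)]
side [ 112.4559352  -677.99873271  611.03386083] [-2.19020198 -0.01881974 -0.64666524] 441.3059611903239 315.1029206175476 206.4309322474794
spanner_wide [([654.0, -223.0, 33.0], 0.97)]
spanner_narrow [([442.0, -129.0, 33.0], 0.73)]
ring_mid [([593.0, 165.0, 50.0], 0.57)]
hole_a [([547.0, 144.0, 50.0], 0.88), ([632.0, 189.0, 54.0], 0.68)]
hole_b [([547.0, 144.0, 50.0], 0.88), ([632.0, 189.0, 54.0], 0.68)]
objective [([401.0, 11.0, -0.0], 0.59)]
eyepiece [([766.0, -14.0, -0.0], 0.8)]
dish [([486.0, -424.0, -0.0], 0.87)]
```

View pics/top0.png

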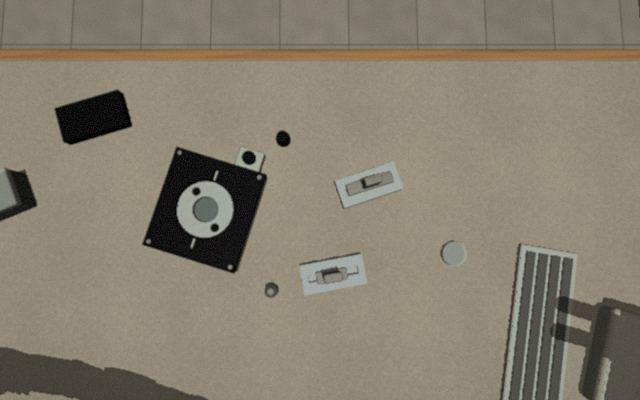

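View pics/side0.png

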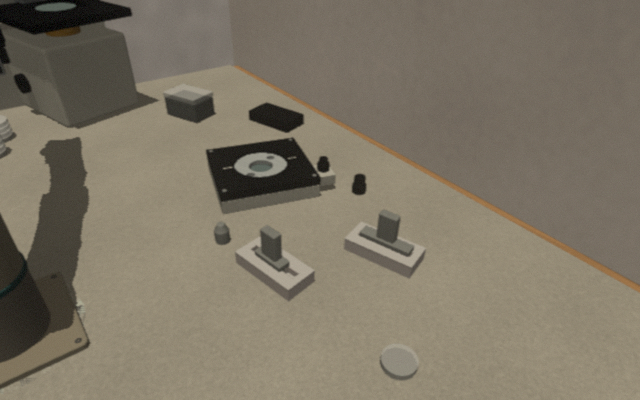

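The far rest, at about (370,183) in the top view, holds the long bar that covers its slot, so that is spanner_wide. The near rest, at (333,275), holds the narrow one. The ring holes are at (196,191) and (214,228), and the index lines at (215,175) and (193,243). Next I measure from enlarged crops.

Run:
```python
from h import *
for n in("top","side"):
    c=cam(n); 
    r=ctrl.regions_of(n,"spanner_wide")
    for x in r[:2]:
        m=x["region"].astype(np.uint8); print(n,x["confidence"],m.sum(),cv2.minAreaRect(cv2.findNonZero(m)))
    f=c[0]["frame"][:,:,::-1]
    if n=="top":
        a=cv2.resize(f[140:250,140:270],None,fx=6,fy=5.4,interpolation=3)[:,:390*2]
        a=cv2.resize(f[145:220,325:415],None,fx=8,fy=8,interpolation=3); b=cv2.resize(f[160:260,155:255],None,fx=6,fy=6,interpolation=3)
        cv2.imwrite("pics/w.png",a); cv2.imwrite("pics/r.png",b)
```

```text
top 0.97 610 ((369.3685607910156, 182.61651611328125), (13.45945930480957, 48.4054069519043), 71.07535552978516)
top 0.35 209 ((283.0, 138.0), (16.0, 14.0), 90.0)
side 0.91 1099 ((390.7577209472656, 230.32835388183594), (55.909725189208984, 34.0718994140625), 23.428691864013672)
```

View pics/w.png

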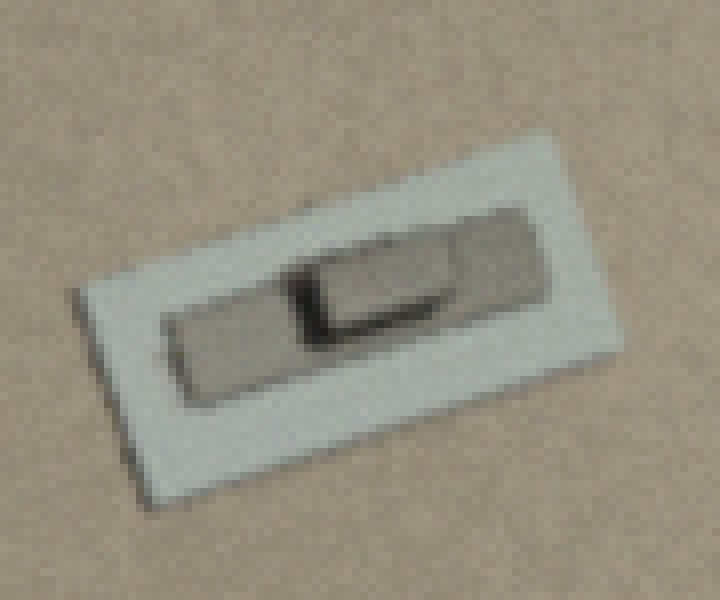

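View pics/r.png

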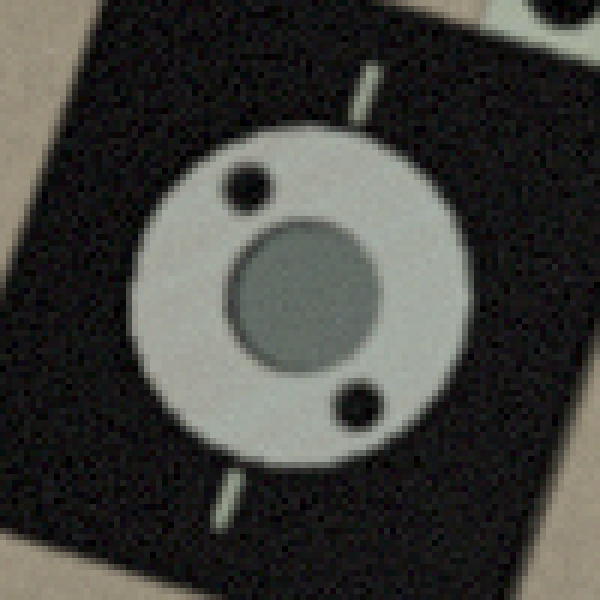

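spanner_wide is confirmed: in the w.png crop the bar's corners are (163,318), (522,207), (550,297) and (200,407). In the r.png crop the ring holes are at (248,188) and (358,406), the bore centre is (303,296), and the index lines run (371,65)-(357,122) and (235,472)-(220,530).

```bash
cat >> h.py <<'E'
def goal(p,yaw,s=None):
    "tool-frame travel (cm) and rz (deg) to reach TCP p, pointing down, tool x at yaw"
    s=s or ctrl.read_state(); A=R.from_euler('xyz',s["tool_rot"]); B=R.from_euler('xyz',[np.pi,0,yaw])
    return np.round(A.inv().apply(np.array(p)-s["eef_pos"])/10,2).tolist(), np.round(np.degrees((A.inv()*B).as_rotvec()),1).tolist()
E
python3 - <<'E'
from h import *
c=cam("top")
f=lambda L,s,o,z:np.array([ray(c,o[0]+(x+.5)/s-.5,o[1]+(y+.5)/s-.5,z) for x,y in L])
B=f([(163,318),(522,207),(550,297),(200,407)],8,(325,145),42)
print("bar",B.mean(0),[np.linalg.norm(B[i]-B[i-1]) for i in range(4)],[np.arctan2(*(v[1::-1])) for v in (B[1]-B[0],B[2]-B[3])])
K=f([(318,268),(455,228),(475,285),(338,330)],8,(325,145),102);print("block",K.mean(0))
P=f([(78,290),(548,133),(625,348),(155,508)],8,(325,145),30);print("rest",P.mean(0),[np.arctan2(*(v[1::-1])) for v in (P[1]-P[0],P[2]-P[3])])
H=f([(248,188),(358,406)],6,(155,160),49);v=H[0]-H[1];print("ring",H.mean(0),np.linalg.norm(v),np.arctan2(v[1],v[0]))
I=f([(371,65),(357,122),(235,472),(220,530)],6,(155,160),57);v=I[0]-I[3];print("idx",I.mean(0),np.arctan2(v[1],v[0]))
cs=cam("side");r=ctrl.regions_of("side","spanner_wide")[0]["region"]
print(goal((650,-220,140),.314))
E
```

```text
bar [ 651.26924132 -219.83342571   42.        ] [np.float64(28.495541169859386), np.float64(111.77609197113554), np.float64(28.01850418187451), np.float64(108.86200910381767)] [np.float64(-1.2726945070193814), np.float64(-1.2691592857103644)]
block [ 651.23640679 -222.28304025  102.        ]
rest [ 649.27823787 -219.29514711   30.        ] [np.float64(-1.249490488333961), np.float64(-1.2465707367029815)]
ring [590.45306172 164.61511101  49.        ] 95.6842750199364 0.4815316823342541
idx [590.2334155  165.13762463  57.        ] -0.292921672853024
([-70.73, 68.39, 9.13], [-0.0, 0.0, 58.1])
```

```bash
python3 -m creep '[{"hand":1,"travel":[-14,14,2],"angular":[0,0,12]},{"hand":1,"travel":[-14,14,2],"angular":[0,0,12]},{"hand":1,"travel":[-14,14,2],"angular":[0,0,12]},{"hand":1,"travel":[-70.6,68.5,7],"angular":[0,0,58.2]},{"hand":1,"travel":[-70.6,68.5,7],"angular":[0,0,58.2]},{"hand":1,"travel":[-70.6,68.5,7],"angular":[0,0,58.2]},{"hand":1,"travel":[-70.6,68.5,7],"angular":[0,0,58.2]},{"hand":1,"travel":[-70.6,68.5,7],"angular":[0,0,58.2]},{"hand":1,"travel":[-70.6,68.5,7],"angular":[0,0,58.2]},{"hand":1,"travel":[-70.6,68.5,7],"angular":[0,0,58.2]},{"hand":1,"travel":[-70.6,68.5,7],"angular":[0,0,58.2]},{"hand":1,"travel":[-70.6,68.5,7],"angular":[0,0,58.2]},{"hand":1,"travel":[-70.6,68.5,7],"angular":[0,0,58.2]},{"hand":1,"travel":[-70.6,68.5,7],"angular":[0,0,58.2]},{"hand":1,"travel":[-70.6,68.5,7],"angular":[0,0,58.2]},{"hand":1,"travel":[-70.6,68.5,7],"angular":[0,0,58.2]},{"hand":1,"travel":[-70.6,68.5,7],"angular":[0,0,58.2]},{"hand":1,"travel":[-70.6,68.5,7],"angular":[0,0,58.2]},{"hand":1,"travel":[-70.6,68.5,7],"angular":[0,0,58.2]},{"hand":1,"travel":[-70.6,68.5,7],"angular":[0,0,58.2]}]'
python3 -c "
from h import *
s=ctrl.read_state();print(s['eef_pos'],s['tool_rot'],s['clock']);print(goal((651,-220.5,150),.31),goal((651,-220.5,49),.31))"
```

```text
clock: 3.25
eef_pos: [652.3, -223.1, 161.1]
tool_rot: [3.14, -0.0, 0.31]
force: [-0.1, -0.2, 0.5]
width: 85.4
[ 652.25880079 -223.0697571   161.11496199] [ 3.13965736e+00 -1.29339902e-04  3.09879548e-01] 3.25
([-0.04, -0.29, 1.11], [0.1, -0.0, -0.0]) ([-0.04, -0.3, 11.21], [0.1, -0.0, -0.0])
```

```bash
python3 -m creep '[{"hand":1,"travel":[0,-0.3,2],"angular":[0,0,0]},{"hand":1,"travel":[0,-0.3,4.5],"angular":[0,0,0]},{"hand":1,"travel":[0,-0.3,7],"angular":[0,0,0]},{"hand":1,"travel":[0,-0.3,9],"angular":[0,0,0]},{"hand":1,"travel":[0,-0.3,10.5],"angular":[0,0,0]},{"hand":1,"travel":[0,-0.3,10.9],"angular":[0,0,0]},{"hand":1,"travel":[0,-0.3,10.9],"angular":[0,0,0]},{"hand":1,"travel":[0,-0.3,10.9],"angular":[0,0,0]}]'
python3 - <<'E'
from h import *
s=ctrl.read_state();print(s["force"],s["torque"]);c=cam("side");f=c[0]["frame"][150:300,300:480,::-1];cv2.imwrite("pics/g.png",cv2.resize(f,None,fx=4,fy=4,interpolation=2))
E
```

```text
clock: 4.05
eef_pos: [652.3, -220.7, 53.2]
tool_rot: [3.138, -0.002, 0.31]
force: [0.4, 0.2, 0.8]
width: 85.4
[0.41270134 0.23795441 0.81136781] [-0.01923882  0.01866956  0.01984638]
```

View pics/g.png

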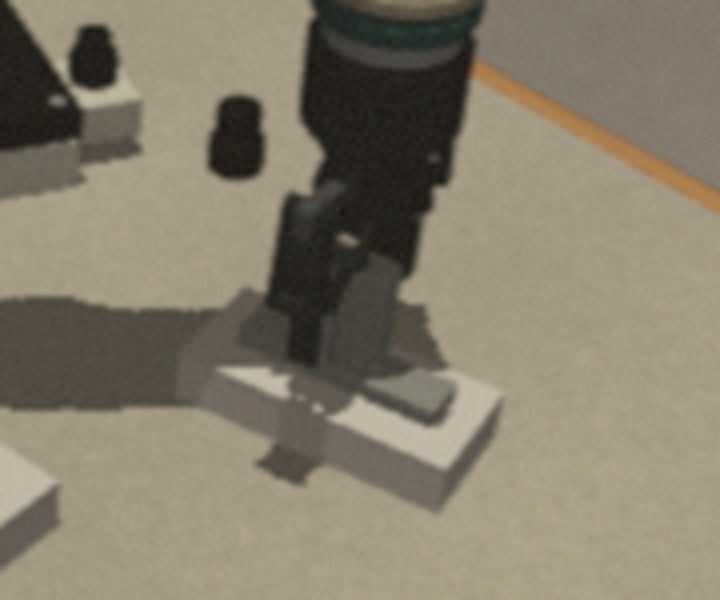

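The grip block, at (365,310) in the crop, stands between the open fingers, with the near finger at (305,300). Nothing is touching, so I close and lift.

```bash
python3 -m creep '[{"hand":0,"travel":[0,0,0],"angular":[0,0,0]},{"hand":0,"travel":[0,0,0],"angular":[0,0,0]},{"hand":0,"travel":[0,0,0],"angular":[0,0,0]},{"hand":0,"travel":[0,0,0],"angular":[0,0,0]},{"hand":0,"travel":[0,0,0],"angular":[0,0,0]},{"hand":0,"travel":[0,0,0],"angular":[0,0,0]},{"hand":0,"travel":[0,0,0],"angular":[0,0,0]},{"hand":0,"travel":[0,0,0],"angular":[0,0,0]},{"hand":0,"travel":[0,0,0],"angular":[0,0,0]},{"hand":0,"travel":[0,0,0],"angular":[0,0,0]}]'
python3 -m creep '[{"hand":0,"travel":[0,0,-1],"angular":[0,0,0]},{"hand":0,"travel":[0,0,-2.5],"angular":[0,0,0]},{"hand":0,"travel":[0,0,-4.5],"angular":[0,0,0]},{"hand":0,"travel":[0,0,-7],"angular":[0,0,0]},{"hand":0,"travel":[0,0,-9],"angular":[0,0,0]},{"hand":0,"travel":[0,0,-10],"angular":[0,0,0]},{"hand":0,"travel":[0,0,-10],"angular":[0,0,0]}]'
python3 -c "
from h import *
s=ctrl.read_state();print(s['tool_rot'],s['clock']);print(goal((590.5,165,150),.48+np.pi/2,s))"
```

```text
clock: 5.1
eef_pos: [652.5, -220.8, 53.6]
tool_rot: [3.138, -0.002, 0.31]
force: [-0.2, 2.2, 3.4]
width: 19.2
clock: 5.8
eef_pos: [653.2, -221.0, 155.8]
tool_rot: [3.136, -0.005, 0.31]
force: [0.8, -0.0, -2.2]
width: 19.3
[ 3.13598609 -0.00511422  0.30994022] 5.8
([5.8, -38.68, 0.4], [0.5, 0.1, -99.7])
```

```bash
python3 -m creep '[{"hand":0,"travel":[1,-5,0.4],"angular":[0,0,-10]},{"hand":0,"travel":[2,-10,0.4],"angular":[0,0,-20]},{"hand":0,"travel":[3,-14,0.4],"angular":[0,0,-30]},{"hand":0,"travel":[3,-18,0.4],"angular":[0,0,-40]},{"hand":0,"travel":[4,-22,0.4],"angular":[0,0,-50]},{"hand":0,"travel":[4,-26,0.4],"angular":[0,0,-60]},{"hand":0,"travel":[5,-30,0.4],"angular":[0,0,-70]},{"hand":0,"travel":[5,-34,0.4],"angular":[0,0,-80]},{"hand":0,"travel":[5.8,-38.7,0.4],"angular":[0.5,0.1,-90]},{"hand":0,"travel":[5.8,-38.7,0.4],"angular":[0.5,0.1,-99.7]},{"hand":0,"travel":[5.8,-38.7,0.4],"angular":[0.5,0.1,-99.7]},{"hand":0,"travel":[5.8,-38.7,0.4],"angular":[0.5,0.1,-99.7]},{"hand":0,"travel":[5.8,-38.7,0.4],"angular":[0.5,0.1,-99.7]},{"hand":0,"travel":[5.8,-38.7,0.4],"angular":[0.5,0.1,-99.7]},{"hand":0,"travel":[5.8,-38.7,0.4],"angular":[0.5,0.1,-99.7]},{"hand":0,"travel":[5.8,-38.7,0.4],"angular":[0.5,0.1,-99.7]}]'
python3 - <<'E'
from h import *
s=ctrl.read_state();print(s['tool_rot'],s['clock'],goal((590.5,165,150),.48+np.pi/2,s),goal((590.5,165,85),.48+np.pi/2,s))
ims=[]
for n,(u,v) in (("top",(205,210)),("side",(262,160))):
    c=cam(n);f=c[0]["frame"][max(v-65,0):v+65,u-50:u+50,::-1]; ims.append(cv2.resize(f,(400,520),interpolation=2))
    A=R.from_euler('xyz',s['tool_rot']);t=np.array(s['eef_pos'])
    for x in ctrl.spot_point(n,"spanner_wide")[:2]: print(n,x["confidence"],A.inv().apply(x["at"]-t))
    for x in (-1,1):
      print(n,"expected bar end bottom", (np.array(proj(c,t+A.apply([0,56*x,23.6])))-[u-50,max(v-65,0)])*4)
cv2.imwrite("pics/o.png",np.hstack(ims))
E
```

```text
clock: 7.4
eef_pos: [590.3, 165.2, 149.8]
tool_rot: [-3.142, -0.0, 2.049]
force: [-0.2, 0.4, -2.6]
width: 19.0
[-3.14156698e+00 -4.51212505e-04  2.04905282e+00] 7.4 ([-0.03, 0.01, -0.02], [-0.0, -0.0, -0.1]) ([-0.03, 0.01, 6.48], [-0.0, -0.0, -0.1])
top 0.87 [ 1.33705466 -3.23295137 24.21327329]
top 0.61 [-469.80047014 -365.81909892  150.21001263]
top expected bar end bottom [210.2160969  337.93808998]
top expected bar end bottom [118.29638881 153.59888391]
side 0.88 [-3.88971662 -0.5363553  22.31084548]
side expected bar end bottom [135.87788746 210.36848429]
side expected bar end bottom [233.85261776 135.3931067 ]
```

View pics/o.png

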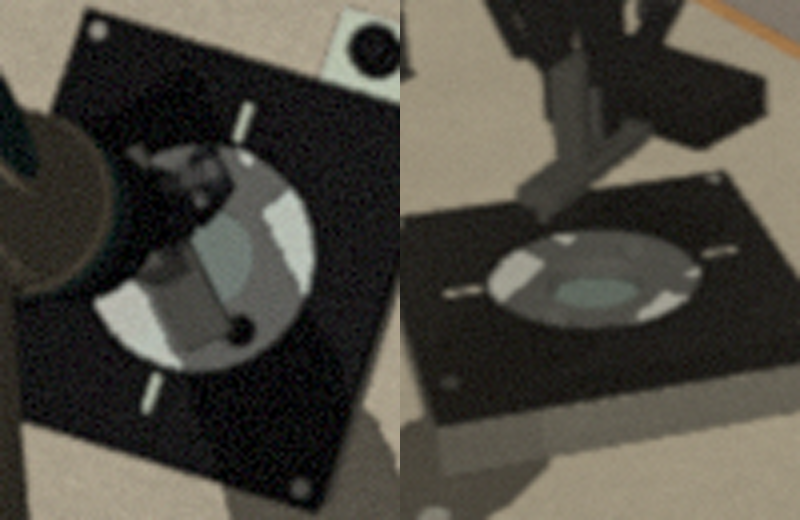

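```bash
python3 -m creep '[{"hand":0,"travel":[0,0.15,2],"angular":[0,0,0]},{"hand":0,"travel":[0,0.15,4],"angular":[0,0,0]},{"hand":0,"travel":[0,0.15,5.5],"angular":[0,0,0]},{"hand":0,"travel":[0,0.15,6.3],"angular":[0,0,0]},{"hand":0,"travel":[0,0.15,6.6],"angular":[0,0,0]},{"hand":0,"travel":[0,0.15,6.9],"angular":[0,0,0]},{"hand":0,"travel":[0,0.15,7.2],"angular":[0,0,0]},{"hand":0,"travel":[0,0.15,7.5],"angular":[0,0,0]},{"hand":0,"travel":[0,0.15,7.6],"angular":[0,0,0]},{"hand":0,"travel":[0,0.15,7.7],"angular":[0,0,0]},{"hand":0,"travel":[0,0.15,7.7],"angular":[0,0,0]},{"hand":0,"travel":[0,0.15,7.7],"angular":[0,0,0]}]'
python3 - <<'E'
from h import *
s=ctrl.read_state();print(s['torque'],goal((590.5,165,72.6),2.05,s))
E
```

```text
clock: 8.8
eef_pos: [591.8, 166.0, 73.1]
tool_rot: [3.141, -0.0, 2.05]
force: [-0.4, -0.5, -3.0]
width: 19.1
[ 0.07292067  0.01688806 -0.02019763] ([-0.03, -0.17, 0.05], [0.0, -0.0, -0.0])
```

```bash
python3 -m creep '[{"hand":0,"travel":[0,0,0.1],"angular":[0,0,0]},{"hand":0,"travel":[0,0,0.2],"angular":[0,0,0]},{"hand":0,"travel":[0,0,0.2],"angular":[0,0,0]},{"hand":0,"travel":[0,0,0.2],"angular":[0,0,0]}]'
python3 - <<'E'
from h import *
ims=[]
for n,(u,v) in (("top",(205,210)),("side",(262,160))):
    c=cam(n);f=c[0]["frame"][max(v-65,0):v+65,u-50:u+50,::-1]; ims.append(cv2.resize(f,(400,520),interpolation=2))
cv2.imwrite("pics/s.png",np.hstack(ims))
E
```

```text
clock: 9.2
eef_pos: [591.9, 166.1, 72.5]
tool_rot: [3.14, -0.0, 2.05]
force: [-3.0, -0.5, 7.5]
width: 19.2
```

View pics/s.png

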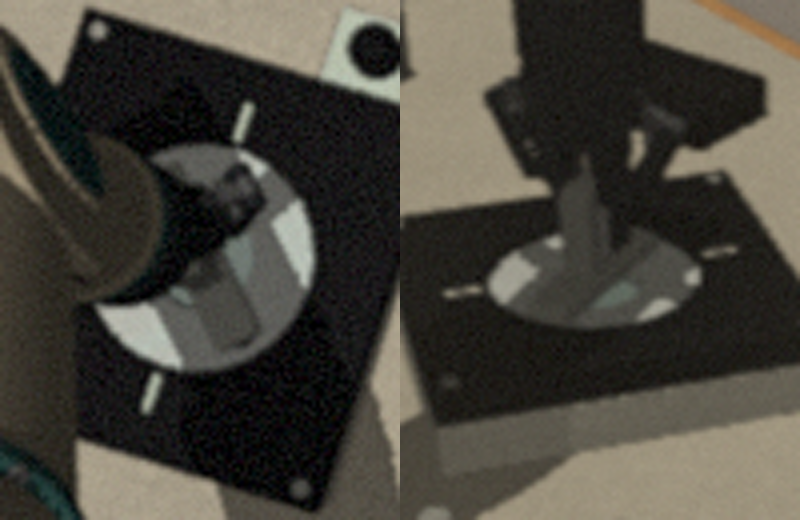

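The bar lies flat on the ring: its end is at (235,340) in the top crop, and it is seated in the side crop. Contact came at z = 72.5 against 72.6 expected, so the spanner is fully seated. I turn clockwise, gradually.

```bash
python3 -m creep '[{"hand":0,"travel":[0,0,0.1],"angular":[0,0,4]},{"hand":0,"travel":[0,0,0.1],"angular":[0,0,8]},{"hand":0,"travel":[0,0,0.1],"angular":[0,0,12]},{"hand":0,"travel":[0,0,0.1],"angular":[0,0,16]},{"hand":0,"travel":[0,0,0.1],"angular":[0,0,20]},{"hand":0,"travel":[0,0,0.1],"angular":[0,0,24]},{"hand":0,"travel":[0,0,0.1],"angular":[0,0,28]},{"hand":0,"travel":[0,0,0.1],"angular":[0,0,32]},{"hand":0,"travel":[0,0,0.1],"angular":[0,0,36]},{"hand":0,"travel":[0,0,0.1],"angular":[0,0,40]},{"hand":0,"travel":[0,0,0.1],"angular":[0,0,43]},{"hand":0,"travel":[0,0,0.1],"angular":[0,0,46]},{"hand":0,"travel":[0,0,0.1],"angular":[0,0,48]},{"hand":0,"travel":[0,0,0.1],"angular":[0,0,48]},{"hand":0,"travel":[0,0,0.1],"angular":[0,0,48]}]'
python3 - <<'E'
from h import *
s=ctrl.read_state();print(s['torque'],s['tool_rot'])
ims=[]
for n,(u,v) in (("top",(205,210)),("side",(262,160))):
    c=cam(n);f=c[0]["frame"][max(v-65,0):v+65,u-50:u+50,::-1]; ims.append(cv2.resize(f,(400,520),interpolation=2))
    for t in("hole_a","spanner_wide"): print(n,t,[(np.round(x["at"],1).tolist(),round(x["confidence"],2)) for x in ctrl.spot_point(n,t)][:2])
cv2.imwrite("pics/t.png",np.hstack(ims))
E
```

```text
clock: 10.8
eef_pos: [593.0, 165.6, 72.5]
tool_rot: [3.139, -0.001, 1.211]
force: [-0.0, -1.7, 6.2]
width: 19.2
[-0.58671847  0.05753543 -0.07197326] [ 3.13874768e+00 -1.36271786e-03  1.21143219e+00]
top hole_a [([634.5, 151.5, 47.7], 0.97), ([549.3, 179.9, 43.8], 0.8)]
top spanner_wide [([587.8, 167.3, 47.3], 0.7)]
side hole_a [([542.2, 177.3, 48.5], 0.9), ([636.9, 147.4, 50.1], 0.88)]
side spanner_wide [([596.7, 164.1, 52.8], 0.63)]
```

View pics/t.png

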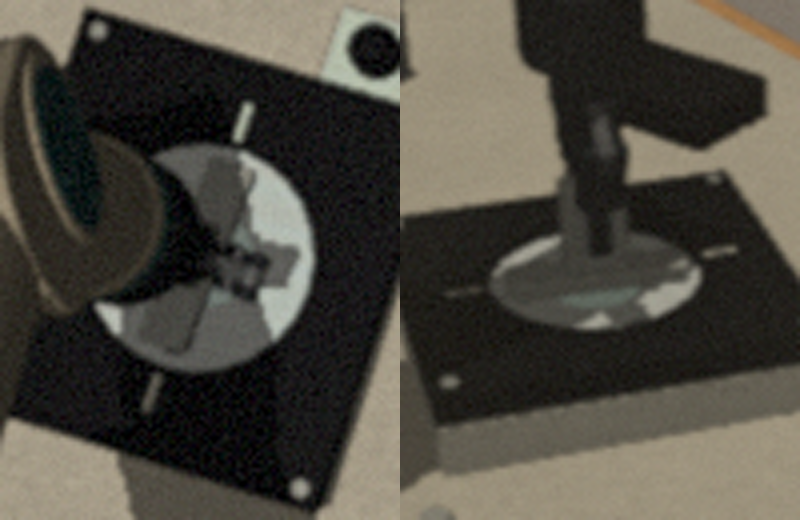

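```bash
python3 -m creep '[{"hand":0,"travel":[0,0,0.05],"angular":[0,0,1]},{"hand":0,"travel":[0,0,0.05],"angular":[0,0,2]},{"hand":0,"travel":[0,0,0.05],"angular":[0,0,3]},{"hand":0,"travel":[0,0,0.05],"angular":[0,0,3]},{"hand":0,"travel":[0,0,0.05],"angular":[0,0,3]}]'
python3 -c "
from h import *
s=ctrl.read_state();print(s['torque'],s['force'],s['tool_rot'])"
```

```text
clock: 11.6
eef_pos: [593.5, 165.8, 72.5]
tool_rot: [3.138, -0.002, 1.159]
force: [-0.2, -0.6, 6.2]
width: 19.3
[-0.33371216  0.23246282  0.15981595] [-0.22967337 -0.62105125  6.195447  ] [ 3.13799866e+00 -2.19342279e-03  1.15905147e+00]
```

```bash
python3 -m creep '[{"hand":0.5,"travel":[0,0,0],"angular":[0,0,0]},{"hand":1,"travel":[0,0,0],"angular":[0,0,0]},{"hand":1,"travel":[0,0,0],"angular":[0,0,0]},{"hand":1,"travel":[0,0,0],"angular":[0,0,0]},{"hand":1,"travel":[0,0,0],"angular":[0,0,0]},{"hand":1,"travel":[0,0,0],"angular":[0,0,0]},{"hand":1,"travel":[0,0,0],"angular":[0,0,0]},{"hand":1,"travel":[0,0,0],"angular":[0,0,0]}]'
python3 -m creep '[{"hand":1,"travel":[0,0,-1],"angular":[0,0,0]},{"hand":1,"travel":[0,0,-3],"angular":[0,0,0]},{"hand":1,"travel":[0,0,-6],"angular":[0,0,0]},{"hand":1,"travel":[0,0,-10],"angular":[0,0,0]},{"hand":1,"travel":[0,0,-14],"angular":[0,0,0]},{"hand":1,"travel":[-10,-10,-17],"angular":[0,0,0]},{"hand":1,"travel":[-10,-10,-17],"angular":[0,0,0]},{"hand":1,"travel":[-10,-10,-17],"angular":[0,0,0]},{"hand":1,"travel":[-10,-10,-17],"angular":[0,0,0]},{"hand":1,"travel":[-10,-10,-17],"angular":[0,0,0]},{"hand":1,"travel":[-10,-10,-17],"angular":[0,0,0]}]'
python3 - <<'E'
from h import *
ims=[]
for n,(u,v) in (("top",(205,210)),("side",(262,160))):
    c=cam(n);f=c[0]["frame"][max(v-65,0):v+65,u-50:u+50,::-1]; ims.append(cv2.resize(f,(400,520),interpolation=2))
    for t in("hole_a","spanner_wide","spanner_narrow","objective","eyepiece","dish"): print(n,t,[(np.round(x["at"],1).tolist(),round(x["confidence"],2)) for x in ctrl.spot_point(n,t)][:2])
cv2.imwrite("pics/f.png",np.hstack(ims))
E
```

```text
clock: 12.4
eef_pos: [593.5, 165.7, 72.5]
tool_rot: [3.138, -0.002, 1.159]
force: [0.6, 0.4, -0.2]
width: 85.5
clock: 13.5
eef_pos: [462.5, 114.7, 242.5]
tool_rot: [3.136, -0.004, 1.159]
force: [0.3, 0.3, 0.1]
width: 85.8
top hole_a [([547.9, 179.7, 44.4], 0.91), ([637.0, 151.9, 49.8], 0.76)]
top spanner_wide [([589.5, 165.0, 46.5], 0.97)]
top spanner_narrow [([433.1, -130.2, 29.4], 0.79)]
top objective [([399.6, 16.4, -0.0], 0.74)]
top eyepiece [([770.0, -7.5, 2.6], 0.55)]
top dish [([485.5, -424.0, -1.3], 0.75), ([636.9, 152.3, 44.0], 0.16)]
side hole_a [([545.5, 182.8, 47.7], 0.91), ([635.2, 148.9, 51.3], 0.63)]
side spanner_wide [([594.3, 165.5, 51.5], 0.79), ([591.6, 165.4, 49.6], 0.35)]
side spanner_narrow [([439.5, -130.6, 32.4], 0.9)]
side objective [([400.1, 11.3, -0.4], 0.79)]
side eyepiece []
side dish [([484.7, -424.0, -0.1], 0.85)]
```

View pics/f.png

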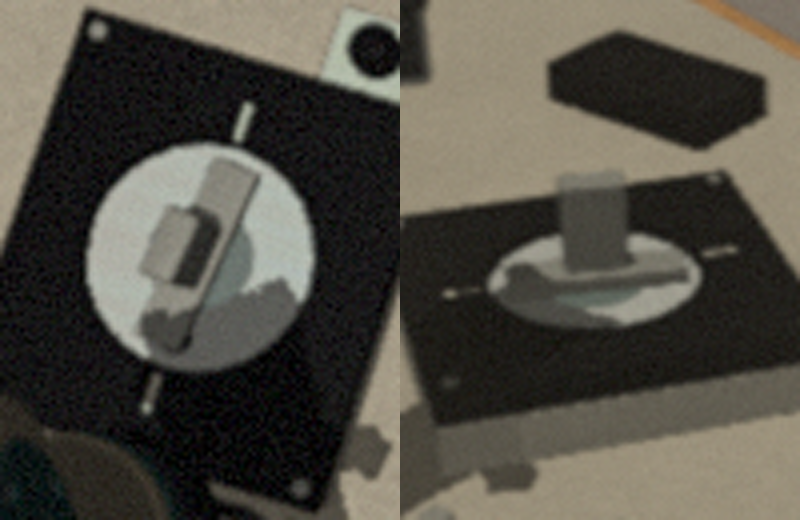

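The spanner stands upright and seated, its bar turned slightly past the index lines by the pins' play, and the gripper is clear. I hand in.

```bash
python3 -c "
from h import *
print(ctrl.finish_job())"
```

```text
the job is handed in; nothing more can be done
None
```

I took the larger spanner from the farther rest and seated both pins in the ring. I turned the ring clockwise until it was home, let go, and handed the job in at about 14 s on the robot's clock. No verdict comes back, so these are my own last checks:

- **Seating:** contact came with the TCP (fingertips) at z = 72.5 mm, against 72.6 mm expected for full seating, so both pins are fully in.
- **Ring angle:** about 0.01 rad by calculation. The tool turned 51° (0.89 rad), which is the 0.77 rad measured start angle plus the pins' play. The detector put the hole line at -0.30 rad (top camera) and -0.36 rad (side camera), against -0.29 rad for the index lines. The side view therefore disagrees by about 0.07 rad, still inside the 0.17 rad limit.
- **Spanner position:** upright in the picture, and 1 mm (top) to 4 mm (side) sideways of the ring's centre. The side camera put its height at 51.5 mm, 2.5 mm above the ring's top face, within the detector's error.
- **Other items:** the smaller spanner, objective and dish read within about 4 mm of their starting readings, which is detector noise. The final side view missed the eyepiece; the top view put it within about 4 mm.
- **Gripper:** fully open and clear of everything, with the force reading near zero.

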